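# Wind the glass bar up and hold it slanted for inspection

## Task

Wind the red-handled crank of the bench holder clockwise, seen from above, two full turns or on to its stop, so that the lift brings the blue glass bar up out of its well. Then draw the bar straight up out of the holder, lean it over to about 45 degrees from upright, and finish while still holding it still in the air like that, all of it at least a hand's breadth (8 cm) above the top of the holder. Leave the hand pad, the suction dop and the brass weight where they stand.

Things in the scene. Friction and masses are not known exactly. Their poses are not given: they have to be found in the camera images.
- holder: screw-lift holder, fixed to the bench: dark steel base plate 110 x 220 x 12 mm; origin at the centre of its underside. On the +y side of its frame stands an aluminium tower 60 (x) x 54 (y) mm, top at height 120 mm, its centre 70 mm along +y; on the -y side a green column 42 mm wide, centre 70 mm along -y, carries the crank. A low green gear case (42 mm high) joins them
- well_mouth (a point): centre of the mouth of the rectangular well in the top of the tower, 120 mm above the bench. The well is vertical, 28.5 mm along the holder's x and 21.5 mm along its y; the bar stands in it with 1.7 mm play a side
- crank_axis (a point): point on the vertical axis of the crank, at the grip height of the handle (150 mm above the bench)
- crank_knob (a point): grip point on the crank's upright red handle, a freely spinning sleeve 18 mm in diameter, from 120 to 162 mm above the bench; the point is on its centre line at 150 mm height, 40 mm from the crank axis. The steel crank arm below it (14 mm wide) has its upper face at 119 mm
- crank (a joint): angle of the crank in rad, growing clockwise seen from above; starts somewhere from 0 to 0.8, hard stop at 13.8 (2.2 turns). Friction about 1.5 N at the handle; it stays where it is left. Each rad raises the lift 3.6 mm
- lift (a joint): height of the lift under the bar above its lowest place, m (0 to 0.050). At 0 the bar's top is 6 mm below the well's mouth, at 0.0495 it stands 43 mm out
- bar: blue glass bar 25 x 100 x 18 mm (its own x, y, z), about 0.14 kg, standing upright in the well with its y axis up; x and z lie along the holder's x and -y. Origin at the middle of its length and width, on one 25 mm wide face (the z = 0 face)
- bar_top (a point): centre of the end face of the bar that points up at the start
- bar_low (a point): centre of the end face of the bar that points down at the start
- pad: black hand pad with green edge, 55 x 90 x 22 mm, loose bystander, origin under its centre
- dop: suction dop, black rubber foot 52 mm wide with wooden stem, 62 mm high, loose bystander, origin under its centre
- weight: brass weight 42 mm wide, 38 mm high, loose bystander, origin under its centre

How it is judged (in metres and radians):
On the way, in this order (a step that is already met when the one before it is completed fails the run):
1. the crank has been wound clockwise two full turns from its lowest place, with the bar still in the well (value of joint crank above 12.2 rad and height (world z) of bar_low below 0.09 m), for 0.1 s.
2. the bar has been drawn straight up clear of the holder in the grip (height (world z) of bar_low above 0.122 m and angle between bar's own y axis and vertical below 0.35 rad and contact force between bar and the fingers above 0.5 N).
At the end, for the whole second after the job is handed in: the bar is held still in the fingers, touching nothing of the holder, leaning 32 to 58 degrees from upright with its first top end still uppermost, both ends more than 185 mm above the bench (65 mm above the holder's top); the crank is still wound up (over 11.9 rad) (height (world z) of each of bar_low, bar_top above 0.185 m and angle between bar's own y axis and vertical between 0.56 and 1.01 rad and contact force between bar and the fingers above 0.5 N and contact force between bar and holder below 0.1 N and linear speed of bar below 0.03 m/s and angular speed of bar below 0.2 rad/s and value of joint crank above 11.9 rad); the arm keeps its last pose, push and grip.
It fails at once if a bystander (hand pad, suction dop, brass weight) is moved more than 3 cm (distance of any of pad, dop, weight from where it was at the start of the episode above 0.03 m).
It also fails if it takes over 69 s, if anything falls off the work surface, if the arm or the gripper's body presses on something with over 40 N, if the wrist force passes 120 N, or if a joint passes its speed limit or range.

## Robot

A 6-joint arm with a two-finger parallel gripper is mounted at the origin on a cart in front of the work surface, level with it; the furniture and walls round the work are solid. World frame = base frame: x ahead of the robot, y to its left, z up, the work surface at z = 0. Lengths are in m, angles in degrees, forces in N, time in s.
With the tool pointing down it reaches from about 0.35 to 0.875 m from the base axis. Payload 4.2 kg.
Tool frame: the origin (TCP) lies midway between the tips of the shut fingers; the grasp point (between the pads) lies 19 mm behind it (r.pinch_z is the distance from the TCP to the grasp point, in m); z points along the fingers, y is the line along which they close (so a half turn about z gives the same grasp; the last joint's range is limited). The gripper opens to 87 mm and grips with 3 to 60 N. Pads are 19 mm wide; open, the fingers measure 117 mm over their backs; the gripper's body (75 mm by 190 mm) begins 51 mm behind the grasp point.
Start: joints at [14.817, 22.042, 0.453, 0, -68.411, -14.817], TCP at [0.625, 0, 0.223] pointing down, gripper open.
Joint ranges: [-179.83, 179.83], [-69.29, 118.12], [-61.27, 80.66], [-181.25, 117.63], [-171.15, -9.14], [-177.46, 177.46]. Speed limits (degrees/s): [159.86, 159.86, 180, 180, 180, 180].

## Interface

Orientations are given as a 3x3 rotation matrix whose columns are the frame's x, y, z axes.
In Python, from station import r, imaging, models gives the robot as it stands. The module is installed in compiled form; this text tells all that it offers.
- The arm moves only by the tool apply_moves, never from a script. Its argument "moves" is a list of rows, each a list of 2 entries, a list of its own where there are three numbers: the shift along the tool's x, y, z in m, then the turn about the tool's z in degrees. A call has 1 to 5 rows; each row shifts and turns the commanded pose from where the row before left it, along the tool's axes as they then stand; what a row does not reach is not made up. A row lasts 1/12 s, in which the tool goes at most 41.7 mm and 7.16 degrees, less where a joint would pass 70% of its speed; a pose out of reach is approached as far as the arm can. A call is refused whole if a number of a shift passes 0.0417 or a number of a turn 7.16, either way. A call with a gripper value outside its range is refused whole. "hand" is the finger opening in m, from 0 to 0.087, set as the call begins (left out, the last holds). The fingers move at their own pace and stop on an object; the grip force is fixed at half the most. Time passes only in rows, so rows that do not move let the fingers close. It gives the time, the measured TCP pose, the force, the opening and the grip force at its end, in the units of the state.
- r.sense(): the state, without advancing time (a new reading comes with each control period).
- imaging.capture(name): name is "scene" or "side" or "wrist"; returns a dict with "frame" (480x640x3 uint8, blue, green, red), "intrinsics" (3x3 intrinsics, pixels), "dist" ([k1, k2, p1, p2, k3] as OpenCV has them; the pictures are not rectified), "eye" and "orientation" of the camera in the world. Camera axes: x right, y down, z forward; pixel columns grow to the right and rows downward; lengths in m; the calibration is good to about 2 mm. A picture is of the moment at which its call begins. There is no depth.
- r.finish_job(): hands the job in; it is judged then, once.
Trained networks look in a picture, given as the dict that the camera call returned (one of the last four; its "shot" number tells which), for a name from the list of things; names that differ only in an ending like _2 or _b are one class to them, and where a whole thing is asked for, a point or a joint stands for the part that bears it (a point fixed in the world has none). Each returns a list of dicts, best first, with "confidence" (0 to 1); they miss things now and then, are a little off and sometimes report something else, mostly with a low value. They report only what shows in the picture. A call takes as long as a camera call.
- models.cut_out(picture, target): "region" (480x640 bool, what is visible of it) and "extent" ([left, top, width, height] as shares, 0 to 1, of the picture: columns of its width, rows of its height, round what is visible of it).
- models.place_of(picture, target): "at" ([column, row] as shares, 0 to 1, of the picture: columns of its width, rows of its height: a listed point, or the origin of a listed thing).
The state is a dict: "time_s": time; "joints": joint angles; "joint_velocities": joint speeds; "effort": joint torques, N m; "tcp_pos": TCP position; "ee_rot": TCP orientation; "wrist_force": force on the tool from outside, world axes, zero at the start; "moment": the same for the moment, N m; "gripper_width": opening from 0.0 (shut) to 1.0 (fully open); "gripper_force": force on a finger pad.
Only numpy, scipy, OpenCV 4.12 (cv2) and the standard library are available. Lean on these libraries where they do the work, as an engineer would, in place of code of your own. Each camera call takes 0.05 s, during which the arm holds its last target. There are 200 camera calls.

## Working session

There is one attempt and no reset: what is moved stays moved. The work goes in short steps, Python scripts to look and compute and a tool call to move; the robot and the scene stay as the last step left them, time stands still between calls to the robot, and variables do not carry over. Pictures are saved under pics/ and viewed, at most 10 in all, crops included, and the job is handed in when it is done.

Besides the shell and the picture viewer there is one more tool, called as name([rows], argument=value, ...), one row to a line, values as JSON. apply_moves: Moves the arm, as the interface text tells. Its arguments: {"type":"object","properties":{"moves":{"type":"array"},"hand":{"type":"number"}},"required":["moves"]}

```bash
mkdir -p pics; cat > h.py <<'E'
import numpy as np, cv2
from station import r, imaging, models
def ray(c,at):
    uv=np.array([[at[0]*640,at[1]*480]],float)
    n=cv2.undistortPoints(uv[None],np.array(c['intrinsics'],float),np.array(c['dist'],float))[0,0]
    d=np.array(c['orientation'])@np.array([n[0],n[1],1.]); return np.array(c['eye'],float),d/np.linalg.norm(d)
def at_z(c,at,z):
    e,d=ray(c,at); return e+d*(z-e[2])/d[2]
def tri(rays):
    A=0;b=0
    for e,d in rays:
        P=np.eye(3)-np.outer(d,d); A=A+P; b=b+P@e
    return np.linalg.solve(A,b)
E
python3 - <<'E'
from h import *
Z=dict(holder=0,well_mouth=.12,crank_axis=.15,crank_knob=.15,bar_top=.114,pad=0,dop=0,weight=0)
C={n:imaging.capture(n) for n in("scene","side","wrist")}
for n,c in C.items(): cv2.imwrite(f'pics/{n}0.png',c['frame'])
np.set_printoptions(precision=4,suppress=True)
for t,z in Z.items():
    R=[]
    for n,c in C.items():
        o=models.place_of(c,t)
        if o:
            print(t,n,round(o[0]['confidence'],2),np.array(o[0]['at'])*[640,480],at_z(c,o[0]['at'],z))
            if o[0]['confidence']>.4:R.append(ray(c,o[0]['at']))
    if len(R)>1: print('  tri',tri(R))
s=r.sense();print(s['ee_rot'],s['tcp_pos'],s['gripper_width'],r.pinch_z)
E
```

```text
holder scene 0.66 [334.08  256.608] [ 0.5931 -0.0124  0.    ]
holder side 0.57 [301.376 292.992] [ 0.5875 -0.0043  0.    ]
holder wrist 0.55 [346.624 186.816] [ 0.5936 -0.0197  0.    ]
  tri [ 0.5928 -0.0152 -0.0041]
well_mouth scene 0.87 [310.912 207.024] [0.6008 0.0487 0.12  ]
well_mouth side 0.83 [281.216 250.176] [0.6087 0.0467 0.12  ]
well_mouth wrist 0.89 [342.208 293.616] [0.605  0.0495 0.12  ]
  tri [0.6051 0.0498 0.1195]
crank_axis scene 0.59 [367.168 227.52 ] [ 0.5792 -0.0884  0.15  ]
crank_axis side 0.76 [312.576 212.88 ] [ 0.5834 -0.0961  0.15  ]
crank_axis wrist 0.82 [386.176 115.104] [ 0.5821 -0.0889  0.15  ]
  tri [ 0.581  -0.0888  0.1511]
crank_knob scene 0.87 [387.072 217.296] [ 0.6223 -0.1108  0.15  ]
crank_knob side 0.73 [302.592 209.28 ] [ 0.6119 -0.1149  0.15  ]
crank_knob wrist 0.74 [340.672  67.68 ] [ 0.6113 -0.1163  0.15  ]
  tri [ 0.6129 -0.1139  0.154 ]
bar_top scene 0.54 [309.632 205.824] [0.6078 0.0559 0.114 ]
bar_top side 0.51 [280.896 251.184] [0.6125 0.0386 0.114 ]
bar_top wrist 0.89 [343.808 288.288] [0.6033 0.0475 0.114 ]
  tri [0.6051 0.0501 0.1184]
pad scene 0.74 [204.416 253.584] [0.4599 0.2469 0.    ]
pad side 0.87 [334.528 373.584] [0.4504 0.2573 0.    ]
  tri [ 0.4568  0.2487 -0.0041]
dop scene 0.62 [438.72  337.584] [ 0.5142 -0.2838  0.    ]
dop side 0.86 [360.704 243.696] [ 0.5161 -0.2955  0.    ]
dop wrist 0.27 [343.68 289.68] [0.5941 0.1033 0.    ]
  tri [ 0.5128 -0.2839  0.0044]
weight scene 0.7 [335.872 257.616] [ 0.5925 -0.0172  0.    ]
weight side 0.63 [306.688 236.496] [ 0.6673 -0.3157  0.    ]
  tri [ 0.5593 -0.0455  0.0975]
[[-0. -1.  0.]
 [-1.  0.  0.]
 [-0. -0. -1.]] [0.625  0.     0.2226] 0.999580157224478 0.0187
```

View pics/scene0.png

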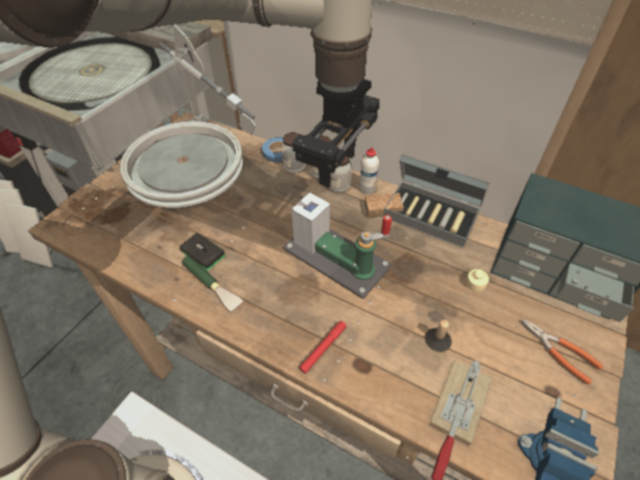

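View pics/side0.png

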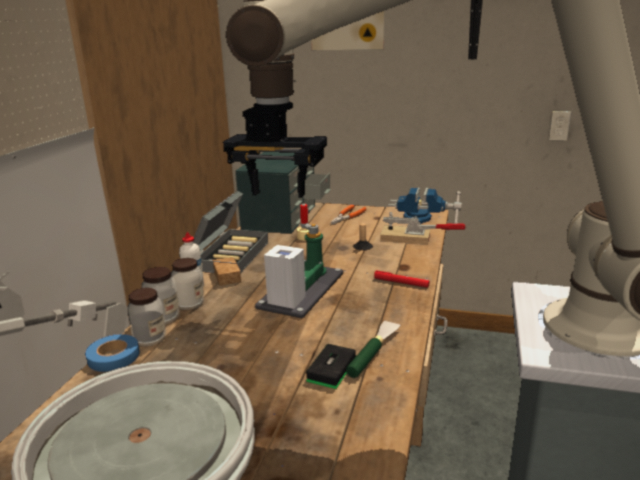

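apply_moves([
  [[0.038,0.004,0],0],
  [[0.038,0.004,0],0],
  [[0.038,0.004,0],0],
  [[0,0,0],0],
  [[0,0,0],0],
], hand=0.05)

```text
time_s: 1.77
tcp_pos: [0.6126, -0.1159, 0.2225]
ee_rot: [[-0.003, -1.0, -0.0], [-1.0, 0.003, 0.0], [-0.0, 0.0, -1.0]]
wrist_force: [0.4, 0.6, -0.3]
gripper_width: 0.705
gripper_force: 0.0
```

```bash
python3 - <<'E'
from h import *
np.set_printoptions(precision=4,suppress=True)
C={n:imaging.capture(n) for n in("scene","side","wrist")}
cv2.imwrite('pics/w1.png',C['wrist']['frame'])
for t,z in dict(well_mouth=.12,crank_axis=.15,crank_knob=.15).items():
    for n,c in C.items():
        o=models.place_of(c,t)
        if o: print(t,n,round(o[0]['confidence'],2),np.array(o[0]['at'])*[640,480],at_z(c,o[0]['at'],z))
print(r.sense()['tcp_pos'],r.sense()['gripper_width'],r.sense()['time_s'])
E
```

```text
well_mouth scene 0.58 [385.92 221.52] [ 0.6383 -0.1048  0.12  ]
well_mouth side 0.88 [283.904 247.488] [0.6078 0.0328 0.12  ]
crank_axis scene 0.83 [366.272 228.48 ] [ 0.5762 -0.0879  0.15  ]
crank_axis side 0.91 [313.408 213.312] [ 0.5809 -0.0937  0.15  ]
crank_axis wrist 0.64 [363.328 280.32 ] [ 0.5809 -0.0892  0.15  ]
crank_knob scene 0.82 [386.816 219.792] [ 0.616  -0.1131  0.15  ]
crank_knob side 0.73 [302.208 291.984] [0.4987 0.2622 0.15  ]
crank_knob wrist 0.73 [425.728  36.096] [ 0.5491 -0.2484  0.15  ]
[ 0.613  -0.1136  0.2226] 0.5755298904188729 2.3667
```

View pics/w1.png

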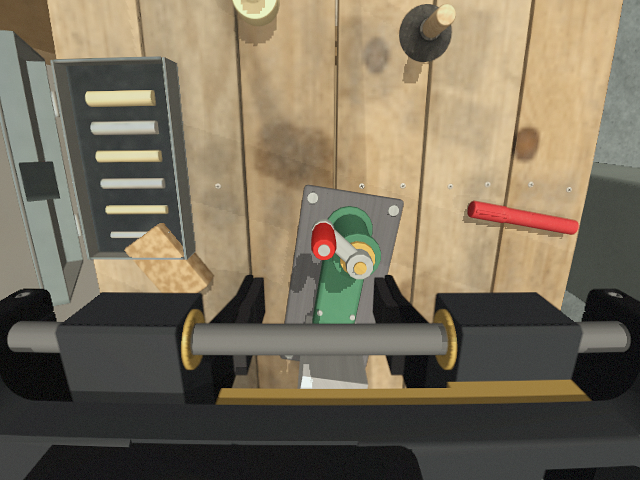

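```bash
python3 - <<'E'
from h import *
c=imaging.capture('wrist')
print(at_z(c,(323.5/640,250/480),.162),at_z(c,(360/640,265/480),.125),r.sense()['tcp_pos'],r.sense()['gripper_width'])
E
```

```text
[ 0.61007708 -0.11639271  0.162     ] [ 0.58056186 -0.09103251  0.125     ] [ 0.61302461 -0.11369698  0.22255198] 0.5765533584685057
```

apply_moves([
  [[0.002,0.002,0.03],0],
  [[0,0,0.03],0],
  [[0,0,0.03],0],
  [[0,0,0],0],
  [[0,0,0],0],
])

```text
time_s: 2.83
tcp_pos: [0.6103, -0.1162, 0.1315]
ee_rot: [[0.0, -1.0, -0.004], [-1.0, -0.0, -0.001], [0.001, 0.004, -1.0]]
wrist_force: [0.5, 0.8, 1.2]
gripper_width: 0.576
gripper_force: 0.0
```

apply_moves([
  [[0,0,0],0],
  [[0,0,0],0],
  [[0,0,0],0],
  [[0,0,0],0],
  [[0,0,0],0],
], hand=0.0)

```text
time_s: 3.25
tcp_pos: [0.6114, -0.116, 0.1337]
ee_rot: [[0.0, -1.0, 0.002], [-1.0, -0.0, 0.0], [-0.0, -0.002, -1.0]]
wrist_force: [-0.7, 0.3, -0.2]
gripper_width: 0.281
gripper_force: 0.0
```

apply_moves([
  [[0,0,0],0],
  [[0,0,0],0],
  [[0,0,0],0],
])

```text
time_s: 3.5
tcp_pos: [0.6107, -0.116, 0.1331]
ee_rot: [[0.0, -1.0, -0.0], [-1.0, -0.0, -0.0], [0.0, 0.0, -1.0]]
wrist_force: [-1.9, 1.5, 3.0]
gripper_width: 0.194
gripper_force: 30.0
```

```bash
cat >> h.py <<'E'
def arc(th0,n,step=-15,R=.04):
    t=np.radians(th0+step*np.arange(n+1)); P=np.round(R*np.c_[-np.sin(t),-np.cos(t)],4)  # tool x=-wy, y=-wx
    D=np.round(np.diff(P,axis=0),4)
    for i in range(0,n,5): print(round(th0+step*i),[[[float(a),float(b),0],0] for a,b in D[i:i+5]])
E
python3 - <<'E'
from h import *
s=r.sense();print(s['tcp_pos'],s['wrist_force'],s['gripper_width'],s['gripper_force'])
arc(-40,24)
E
```

```text
[ 0.6106974  -0.11602052  0.13312613] [-1.87657082  1.53711123  3.04585717] 0.1937783184310057 29.9693600487808
-40 [[[0.0071, 0.0077, 0], 0], [[0.0048, 0.0092, 0], 0], [[0.0022, 0.0102, 0], 0], [[-0.0004, 0.0104, 0], 0], [[-0.0031, 0.01, 0], 0]]
-115 [[[-0.0057, 0.0088, 0], 0], [[-0.0077, 0.0071, 0], 0], [[-0.0092, 0.0048, 0], 0], [[-0.0102, 0.0022, 0], 0], [[-0.0104, -0.0004, 0], 0]]
-190 [[[-0.01, -0.0031, 0], 0], [[-0.0088, -0.0057, 0], 0], [[-0.0071, -0.0077, 0], 0], [[-0.0048, -0.0092, 0], 0], [[-0.0022, -0.0102, 0], 0]]
-265 [[[0.0004, -0.0104, 0], 0], [[0.0031, -0.01, 0], 0], [[0.0057, -0.0088, 0], 0], [[0.0077, -0.0071, 0], 0], [[0.0092, -0.0048, 0], 0]]
-340 [[[0.0102, -0.0022, 0], 0], [[0.0104, 0.0004, 0], 0], [[0.01, 0.0031, 0], 0], [[0.0088, 0.0057, 0], 0]]
```

apply_moves([
  [[0.0071,0.0077,0],0],
  [[0.0048,0.0092,0],0],
  [[0.0022,0.0102,0],0],
  [[-0.0004,0.0104,0],0],
  [[-0.0031,0.01,0],0],
])

```text
time_s: 3.92
tcp_pos: [0.5647, -0.1265, 0.1331]
ee_rot: [[-0.0, -1.0, 0.006], [-1.0, 0.0, 0.001], [-0.001, -0.006, -1.0]]
wrist_force: [4.8, 4.4, 0.3]
gripper_width: 0.194
gripper_force: 30.0
```

apply_moves([
  [[0,0,0],0],
  [[0,0,0],0],
])

```text
time_s: 4.08
tcp_pos: [0.5635, -0.1259, 0.1331]
ee_rot: [[0.0, -1.0, 0.003], [-1.0, -0.0, 0.001], [-0.001, -0.003, -1.0]]
wrist_force: [0.3, 5.3, 2.3]
gripper_width: 0.19
gripper_force: 30.0
```

apply_moves([
  [[-0.0057,0.0088,0],0],
  [[-0.0077,0.0071,0],0],
  [[-0.0092,0.0048,0],0],
  [[-0.0102,0.0022,0],0],
  [[-0.0104,-0.0004,0],0],
])

```text
time_s: 4.5
tcp_pos: [0.5409, -0.083, 0.1331]
ee_rot: [[0.0, -1.0, 0.002], [-1.0, -0.0, -0.001], [0.001, -0.002, -1.0]]
wrist_force: [5.0, -4.6, 0.1]
gripper_width: 0.195
gripper_force: 30.0
```

apply_moves([
  [[-0.01,-0.0031,0],0],
  [[-0.0088,-0.0057,0],0],
  [[-0.0071,-0.0077,0],0],
  [[-0.0048,-0.0092,0],0],
  [[-0.0022,-0.0102,0],0],
])

```text
time_s: 4.92
tcp_pos: [0.5757, -0.0496, 0.133]
ee_rot: [[0.001, -1.0, -0.004], [-1.0, -0.001, -0.001], [0.001, 0.004, -1.0]]
wrist_force: [-1.4, -2.3, 8.4]
gripper_width: 0.194
gripper_force: 30.0
```

apply_moves([
  [[0.0004,-0.0104,0],0],
  [[0.0031,-0.01,0],0],
  [[0.0057,-0.0088,0],0],
  [[0.0077,-0.0071,0],0],
  [[0.0092,-0.0048,0],0],
])

```text
time_s: 5.33
tcp_pos: [0.618, -0.0751, 0.133]
ee_rot: [[0.001, -1.0, -0.002], [-1.0, -0.001, 0.001], [-0.001, 0.002, -1.0]]
wrist_force: [-2.1, 1.7, 8.2]
gripper_width: 0.196
gripper_force: 30.0
```

apply_moves([
  [[0.0102,-0.0022,0],0],
  [[0.0104,0.0004,0],0],
  [[0.01,0.0031,0],0],
  [[0.0088,0.0057,0],0],
  [[0.0071,0.0077,0],0],
])

```text
time_s: 5.75
tcp_pos: [0.6041, -0.122, 0.133]
ee_rot: [[0.0, -1.0, 0.001], [-1.0, -0.0, 0.001], [-0.001, -0.001, -1.0]]
wrist_force: [0.9, 3.9, 7.2]
gripper_width: 0.188
gripper_force: 30.0
```

apply_moves([
  [[0,0,0],0],
  [[0,0,0],0],
])

```text
time_s: 5.92
tcp_pos: [0.6026, -0.1229, 0.1331]
ee_rot: [[-0.0, -1.0, -0.002], [-1.0, 0.0, -0.0], [0.0, 0.002, -1.0]]
wrist_force: [-0.5, -2.2, 6.2]
gripper_width: 0.196
gripper_force: 30.0
```

```bash
python3 - <<'E'
from h import *
arc(-55,25)
E
```

```text
-55 [[[0.0048, 0.0092, 0], 0], [[0.0022, 0.0102, 0], 0], [[-0.0004, 0.0104, 0], 0], [[-0.0031, 0.01, 0], 0], [[-0.0057, 0.0088, 0], 0]]
-130 [[[-0.0077, 0.0071, 0], 0], [[-0.0092, 0.0048, 0], 0], [[-0.0102, 0.0022, 0], 0], [[-0.0104, -0.0004, 0], 0], [[-0.01, -0.0031, 0], 0]]
-205 [[[-0.0088, -0.0057, 0], 0], [[-0.0071, -0.0077, 0], 0], [[-0.0048, -0.0092, 0], 0], [[-0.0022, -0.0102, 0], 0], [[0.0004, -0.0104, 0], 0]]
-280 [[[0.0031, -0.01, 0], 0], [[0.0057, -0.0088, 0], 0], [[0.0077, -0.0071, 0], 0], [[0.0092, -0.0048, 0], 0], [[0.0102, -0.0022, 0], 0]]
-355 [[[0.0104, 0.0004, 0], 0], [[0.01, 0.0031, 0], 0], [[0.0088, 0.0057, 0], 0], [[0.0071, 0.0077, 0], 0], [[0.0048, 0.0092, 0], 0]]
```

apply_moves([
  [[0.0048,0.0092,0],0],
  [[0.0022,0.0102,0],0],
  [[-0.0004,0.0104,0],0],
  [[-0.0031,0.01,0],0],
  [[-0.0057,0.0088,0],0],
])

```text
time_s: 6.33
tcp_pos: [0.555, -0.1204, 0.133]
ee_rot: [[-0.0, -1.0, 0.001], [-1.0, 0.0, -0.0], [0.0, -0.001, -1.0]]
wrist_force: [4.1, 0.7, 4.0]
gripper_width: 0.192
gripper_force: 30.0
```

apply_moves([
  [[-0.0077,0.0071,0],0],
  [[-0.0092,0.0048,0],0],
  [[-0.0102,0.0022,0],0],
  [[-0.0104,-0.0004,0],0],
  [[-0.01,-0.0031,0],0],
])

```text
time_s: 6.75
tcp_pos: [0.5441, -0.0726, 0.133]
ee_rot: [[0.001, -1.0, -0.0], [-1.0, -0.001, -0.001], [0.001, 0.0, -1.0]]
wrist_force: [4.4, -5.0, 5.1]
gripper_width: 0.195
gripper_force: 30.0
```

apply_moves([
  [[-0.0088,-0.0057,0],0],
  [[-0.0071,-0.0077,0],0],
  [[-0.0048,-0.0092,0],0],
  [[-0.0022,-0.0102,0],0],
  [[0.0004,-0.0104,0],0],
])

```text
time_s: 7.17
tcp_pos: [0.5863, -0.0498, 0.1329]
ee_rot: [[0.001, -1.0, -0.004], [-1.0, -0.001, -0.001], [0.001, 0.004, -1.0]]
wrist_force: [-3.0, -1.0, 9.7]
gripper_width: 0.194
gripper_force: 30.0
```

apply_moves([
  [[0.0031,-0.01,0],0],
  [[0.0057,-0.0088,0],0],
  [[0.0077,-0.0071,0],0],
  [[0.0092,-0.0048,0],0],
  [[0.0102,-0.0022,0],0],
])

```text
time_s: 7.58
tcp_pos: [0.6205, -0.0852, 0.133]
ee_rot: [[0.001, -1.0, -0.002], [-1.0, -0.001, 0.001], [-0.001, 0.002, -1.0]]
wrist_force: [-1.2, 2.4, 10.0]
gripper_width: 0.192
gripper_force: 30.0
```

apply_moves([
  [[0.0104,0.0004,0],0],
  [[0.01,0.0031,0],0],
  [[0.0088,0.0057,0],0],
  [[0.0071,0.0077,0],0],
])

```text
time_s: 7.92
tcp_pos: [0.6043, -0.1219, 0.133]
ee_rot: [[0.001, -1.0, 0.001], [-1.0, -0.001, 0.001], [-0.001, -0.001, -1.0]]
wrist_force: [1.7, 2.0, 7.7]
gripper_width: 0.194
gripper_force: 30.0
```

apply_moves([
  [[0,0,0],0],
  [[0,0,0],0],
  [[0,0,0],0],
])

```text
time_s: 8.17
tcp_pos: [0.6029, -0.1227, 0.133]
ee_rot: [[0.0, -1.0, -0.002], [-1.0, -0.0, -0.001], [0.001, 0.002, -1.0]]
wrist_force: [-0.1, -2.4, 8.5]
gripper_width: 0.191
gripper_force: 30.0
```

```bash
python3 - <<'E'
from h import *
c=imaging.capture('side'); cv2.imwrite('pics/s2.png',cv2.resize(c['frame'][150:350,200:400],(600,600)))
d=imaging.capture('scene')
for x in(c,d):
    for t in('bar_top','well_mouth'):
        o=models.place_of(x,t); print(t,o and (o[0]['confidence'],o[0]['at'],at_z(x,o[0]['at'],.16 if t=='bar_top' else .12)))
E
```

```text
bar_top (0.76, [0.4412, 0.4781], array([0.60774017, 0.03579676, 0.16      ]))
well_mouth (0.96, [0.4431, 0.5217], array([0.60369293, 0.04692061, 0.12      ]))
bar_top (0.65, [0.3198, 0.5267], array([0.37531802, 0.1361335 , 0.16      ]))
well_mouth (0.89, [0.4856, 0.429], array([0.60353814, 0.05052911, 0.12      ]))
```

View pics/s2.png

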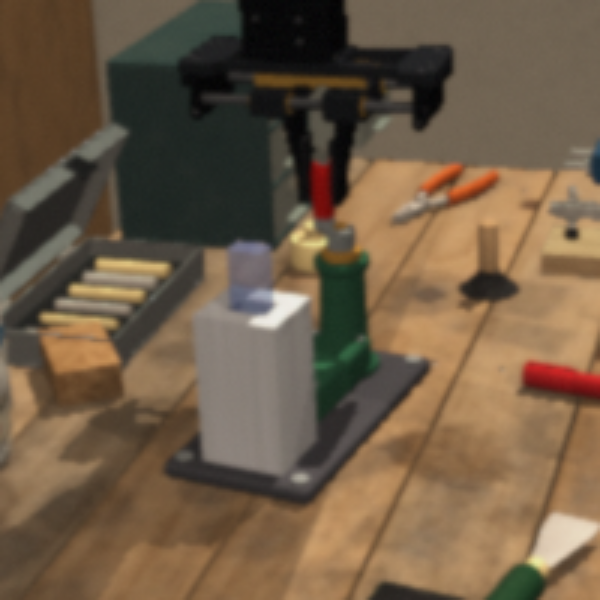

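apply_moves([
  [[0,0,0],0],
  [[0,0,0],0],
  [[0,0,0],0],
  [[0,0,0],0],
  [[0,0,-0.01],0],
], hand=0.05)

```text
time_s: 8.88
tcp_pos: [0.6011, -0.1225, 0.1396]
ee_rot: [[-0.001, -1.0, -0.007], [-1.0, 0.001, 0.001], [-0.001, 0.007, -1.0]]
wrist_force: [0.0, -0.9, -0.9]
gripper_width: 0.488
gripper_force: 0.0
```

apply_moves([
  [[0,0,-0.04],0],
  [[0,0,-0.04],0],
  [[-0.035,0,0],0],
  [[-0.035,0,0],0],
  [[-0.034,0,0],0],
])

```text
time_s: 9.3
tcp_pos: [0.6032, -0.0181, 0.224]
ee_rot: [[-0.002, -1.0, 0.002], [-1.0, 0.002, 0.001], [-0.001, -0.002, -1.0]]
wrist_force: [0.2, -1.1, 0.1]
gripper_width: 0.569
gripper_force: 0.0
```

apply_moves([
  [[-0.034,0,0],0],
  [[-0.034,-0.0016,0],0],
  [[0,0,0],5],
  [[0,0,0],5],
  [[0,0,0],0],
])

```text
time_s: 9.72
tcp_pos: [0.6046, 0.0499, 0.2229]
ee_rot: [[-0.174, -0.985, -0.001], [-0.985, 0.174, 0.0], [0.0, 0.001, -1.0]]
wrist_force: [-0.1, -0.6, 0.8]
gripper_width: 0.579
gripper_force: 0.0
```

```bash
python3 - <<'E'
from h import *
C={n:imaging.capture(n) for n in("scene","side","wrist")}
cv2.imwrite('pics/w3.png',C['wrist']['frame'])
for t,z in dict(well_mouth=.12,bar_top=.161,crank_axis=.15).items():
    for n,c in C.items():
        o=models.place_of(c,t)
        if o: print(t,n,round(o[0]['confidence'],2),np.round(np.array(o[0]['at'])*[640,480]),at_z(c,o[0]['at'],z).round(4))
s=r.sense();print(s['tcp_pos'],s['gripper_width'],s['ee_rot'],s['time_s'])
E
```

```text
well_mouth scene 0.74 [474. 281.] [ 0.5793 -0.3029  0.12  ]
well_mouth side 0.61 [283. 250.] [0.6048 0.0471 0.12  ]
well_mouth wrist 0.83 [320. 236.] [0.6038 0.0497 0.12  ]
bar_top scene 0.66 [308. 190.] [0.6059 0.0567 0.161 ]
bar_top side 0.73 [281. 231.] [0.6084 0.0446 0.161 ]
bar_top wrist 0.93 [321. 249.] [0.6033 0.0465 0.161 ]
crank_axis scene 0.58 [368. 227.] [ 0.5804 -0.0893  0.15  ]
crank_axis side 0.6 [314. 215.] [ 0.5766 -0.0861  0.15  ]
crank_axis wrist 0.7 [320.  22.] [ 0.5803 -0.0906  0.15  ]
[0.60486415 0.04874788 0.22255288] 0.5754548804353841 [[-1.73767417e-01 -9.84786717e-01 -8.36164418e-05]
 [-9.84786719e-01  1.73767421e-01 -3.78019355e-05]
 [ 5.17566574e-05  7.57756167e-05 -9.99999996e-01]] 10.3167
```

View pics/w3.png

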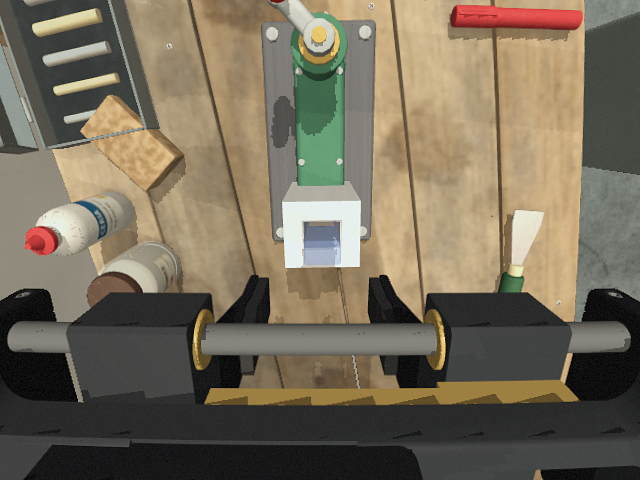

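apply_moves([
  [[-0.001,0.0007,0.032],0],
  [[0,0,0.032],0],
  [[0,0,0.031],0],
  [[0,0,0],0],
  [[0,0,0],0],
])

```text
time_s: 10.73
tcp_pos: [0.604, 0.0497, 0.127]
ee_rot: [[-0.173, -0.985, -0.003], [-0.985, 0.173, -0.001], [0.002, 0.002, -1.0]]
wrist_force: [0.1, 1.3, 0.4]
gripper_width: 0.573
gripper_force: 0.0
```

apply_moves([
  [[0,0,0],0],
  [[0,0,0],0],
  [[0,0,0],0],
  [[0,0,0],0],
  [[0,0,0],0],
], hand=0.0)

```text
time_s: 11.15
tcp_pos: [0.6046, 0.0501, 0.1285]
ee_rot: [[-0.174, -0.985, 0.001], [-0.985, 0.174, 0.0], [-0.001, -0.001, -1.0]]
wrist_force: [0.7, -0.5, -1.7]
gripper_width: 0.284
gripper_force: 29.8
```

apply_moves([
  [[0,0,0],0],
  [[0,0,0],0],
  [[0,0,0],0],
])

```text
time_s: 11.4
tcp_pos: [0.6047, 0.05, 0.1284]
ee_rot: [[-0.173, -0.985, 0.001], [-0.985, 0.173, 0.0], [-0.0, -0.001, -1.0]]
wrist_force: [0.2, 0.4, 4.1]
gripper_width: 0.286
gripper_force: 29.6
```

apply_moves([
  [[0,0,-0.01],0],
  [[0,0,-0.015],0],
  [[0,0,-0.015],0],
  [[0,0,-0.015],0],
  [[0,0,-0.015],0],
])

```text
time_s: 11.82
tcp_pos: [0.6039, 0.05, 0.198]
ee_rot: [[-0.174, -0.985, -0.001], [-0.985, 0.174, 0.0], [0.0, 0.001, -1.0]]
wrist_force: [1.2, 0.2, -0.5]
gripper_width: 0.282
gripper_force: 29.6
```

apply_moves([
  [[0,0,-0.015],0],
  [[0,0,-0.01],0],
  [[0,0,0],0],
  [[0,0,0],0],
])

```text
time_s: 12.15
tcp_pos: [0.6042, 0.0502, 0.2225]
ee_rot: [[-0.174, -0.985, 0.0], [-0.985, 0.174, 0.001], [-0.001, 0.0, -1.0]]
wrist_force: [0.5, 0.6, -1.2]
gripper_width: 0.284
gripper_force: 29.6
```

```bash
python3 - <<'E'
from h import *
C={n:imaging.capture(n) for n in("scene","side")}
cv2.imwrite('pics/s4.png',cv2.resize(C['side']['frame'][130:330,200:400],(600,600)))
for t in('bar_top','bar_low'):
    R=[]
    for n,c in C.items():
        o=models.place_of(c,t)
        if o: print(t,n,round(o[0]['confidence'],2),np.round(np.array(o[0]['at'])*[640,480])); R.append(ray(c,o[0]['at']))
    if len(R)>1: print(tri(R))
s=r.sense();print(s['tcp_pos'],s['gripper_width'],s['wrist_force'])
E
```

```text
bar_top scene 0.65 [307. 149.]
bar_top side 0.59 [279. 184.]
[0.60389907 0.05680599 0.26186565]
bar_low scene 0.75 [307. 191.]
bar_low side 0.81 [283. 234.]
[0.60068105 0.05706449 0.16077751]
[0.60398917 0.04994664 0.22157112] 0.28240479333083357 [-0.35001819  1.1312666  -0.33882148]
```

View pics/s4.png

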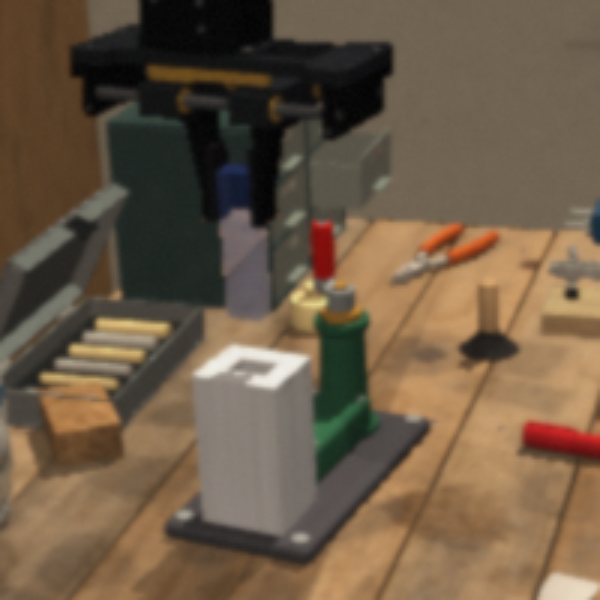

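apply_moves([
  [[-0.025,0,0],0],
  [[-0.025,0,0],0],
  [[0,0,0.025],0],
  [[0,0,0.025],0],
  [[0,0,0.02],0],
])

```text
time_s: 12.87
tcp_pos: [0.6123, 0.0997, 0.1505]
ee_rot: [[-0.173, -0.985, -0.002], [-0.985, 0.173, -0.0], [0.001, 0.002, -1.0]]
wrist_force: [-0.9, -0.3, -2.1]
gripper_width: 0.287
gripper_force: 29.6
```

apply_moves([
  [[0,0,0],0],
  [[0.007,0,0],0],
  [[0.007,0,0],0],
  [[0.005,0,0],0],
  [[0.005,0,0],0],
])

```text
time_s: 13.28
tcp_pos: [0.6098, 0.0771, 0.1545]
ee_rot: [[-0.174, -0.985, 0.005], [-0.985, 0.174, 0.005], [-0.006, -0.004, -1.0]]
wrist_force: [-0.5, 8.0, -0.9]
gripper_width: 0.289
gripper_force: 30.0
```

apply_moves([
  [[0,0,0],0],
])

```text
time_s: 13.37
tcp_pos: [0.6097, 0.0765, 0.1547]
ee_rot: [[-0.175, -0.985, 0.005], [-0.985, 0.175, 0.004], [-0.005, -0.004, -1.0]]
wrist_force: [-0.3, 4.7, -1.1]
gripper_width: 0.29
gripper_force: 30.0
```

apply_moves([
  [[0.006,0,0],0],
  [[0.006,0,0],0],
  [[0.006,0,0],0],
  [[0.006,0,0],0],
  [[0.006,0,0],0],
])

```text
time_s: 13.78
tcp_pos: [0.6059, 0.0479, 0.155]
ee_rot: [[-0.174, -0.985, 0.008], [-0.985, 0.174, 0.005], [-0.006, -0.007, -1.0]]
wrist_force: [0.4, 7.4, -0.2]
gripper_width: 0.279
gripper_force: 30.0
```

apply_moves([
  [[0.005,0,0],0],
  [[0,0,0],0],
  [[0,0,0],0],
])

```text
time_s: 14.03
tcp_pos: [0.605, 0.0419, 0.1555]
ee_rot: [[-0.174, -0.985, 0.007], [-0.985, 0.174, 0.003], [-0.004, -0.007, -1.0]]
wrist_force: [1.2, 3.6, 4.0]
gripper_width: 0.28
gripper_force: 30.0
```

```bash
cat > m.py <<'E'
from h import *
import sys
C={n:imaging.capture(n) for n in("scene","side")}
cv2.imwrite(f'pics/{sys.argv[1]}.png',np.hstack([cv2.resize(C['side']['frame'][120:300,200:380],(400,400)),cv2.resize(C['scene']['frame'][100:280,220:400],(400,400))]))
P={}
for t in('bar_top','bar_low'):
    R=[]
    for n,c in C.items():
        o=models.place_of(c,t)
        if o: print(t,n,round(o[0]['confidence'],2),np.round(np.array(o[0]['at'])*[640,480])); R.append(ray(c,o[0]['at']))
    if len(R)>1: P[t]=tri(R);print(P[t].round(4))
if len(P)==2:
    v=P['bar_top']-P['bar_low'];print('len',np.linalg.norm(v),'lean',np.degrees(np.arccos(v[2]/np.linalg.norm(v))))
s=r.sense();print(s['tcp_pos'],s['gripper_width'],s['wrist_force'],s['time_s'])
E
python3 m.py p5
```

```text
bar_top scene 0.69 [316. 182.]
bar_top side 0.63 [283. 216.]
[0.6038 0.0377 0.1904]
bar_low scene 0.72 [292. 196.]
bar_low side 0.74 [271. 266.]
[0.6125 0.1046 0.1134]
len 0.1023526753120548 lean 41.21362209980953
[0.60471151 0.04108033 0.1547341 ] 0.281953715566911 [1.31308491 3.12919307 5.85284209] 14.3333
```

View pics/p5.png

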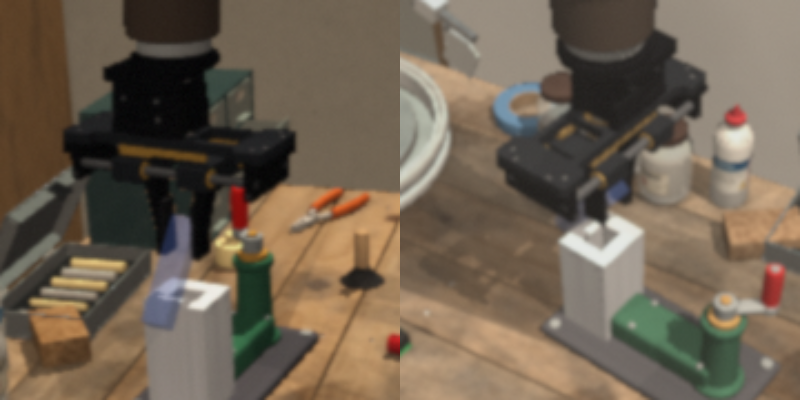

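apply_moves([
  [[0.004,0,0],0],
  [[0,0,0],0],
  [[0,0,-0.015],0],
  [[0,0,-0.02],0],
  [[0,0,-0.025],0],
])

```text
time_s: 14.75
tcp_pos: [0.5991, 0.0356, 0.2101]
ee_rot: [[-0.174, -0.985, -0.01], [-0.985, 0.174, -0.004], [0.005, 0.009, -1.0]]
wrist_force: [0.6, 0.3, -1.4]
gripper_width: 0.285
gripper_force: 30.0
```

apply_moves([
  [[0,0,-0.025],0],
  [[0,0,-0.025],0],
  [[0,0,-0.015],0],
  [[0,0,-0.005],0],
  [[0,0,0],0],
])

```text
time_s: 15.17
tcp_pos: [0.6014, 0.0364, 0.2827]
ee_rot: [[-0.174, -0.985, -0.001], [-0.985, 0.174, -0.001], [0.001, 0.001, -1.0]]
wrist_force: [-0.4, 0.3, -1.1]
gripper_width: 0.283
gripper_force: 30.0
```

apply_moves([
  [[0,0,0],0],
  [[0,0,0],0],
  [[0,0,0],0],
  [[0,0,0],0],
  [[0,0,0],0],
])

```text
time_s: 15.58
tcp_pos: [0.6018, 0.0372, 0.2817]
ee_rot: [[-0.174, -0.985, -0.002], [-0.985, 0.174, -0.001], [0.001, 0.001, -1.0]]
wrist_force: [0.1, -0.1, -1.4]
gripper_width: 0.284
gripper_force: 30.0
```

```bash
python3 m.py p6
```

```text
bar_top scene 0.84 [316. 132.]
bar_top side 0.7 [284. 156.]
[0.5987 0.033  0.3106]
bar_low scene 0.55 [291. 150.]
bar_low side 0.7 [268. 203.]
[0.6123 0.0973 0.2383]
len 0.09775434284690822 lean 42.24047856972081
[0.60208843 0.03723068 0.28257962] 0.28629535062068034 [ 0.15052191  0.30801547 -1.04922457] 15.8833
```

View pics/p6.png

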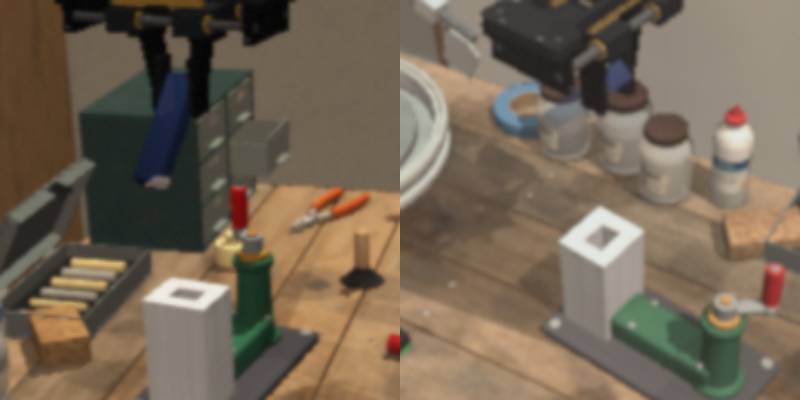

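The bar is held leaning about 42°. Its low end is at about 0.238 m, clear of the holder, and it isn't moving, so I'm handing in.

```bash
python3 -c "
from station import r
print(r.finish_job())"
```

```text
the job is handed in; nothing more can be done
None
```

I wound the crank a little over two turns, drew the bar straight up, leaned it to about 42° and handed the job in with it held still, its low end about 0.24 m above the bench; no verdict came back.

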